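Sweep the seat spacers up to the stop rail

TASK

Pick up the aluminium straightedge by its wooden grip and, in one sweep, use it to push the three loose white spacers together across the bench until all three lie in a row up against the steel stop rail. Do not touch the spacers with the gripper. Then let go of the straightedge, leaving it standing on the bench on its long bar, grip up.

Things in the scene. Friction and masses are not known exactly. Their poses are not given: they have to be found in the camera images.
- straightedge: aluminium straightedge standing on the bench: a bar 220 mm long (its x axis), 20 mm wide (y) and 22 mm high (z up), with a wooden grip block fixed on the middle of its top, 70 mm long (x), 24 mm wide (y), reaching from 22 to 62 mm above the bench; 0.3 kg. Origin at the centre of the bar's underside. Either long side can push. The plain wooden slat of the same length, without a grip, is not it.
- rail: dark steel stop rail fixed to the bench, a bar 240 mm long (its x axis), 20 mm wide (y) and 18 mm high, three bright screw heads along its top. Origin at the centre of its underside; its +y axis points level towards the spacers, the face they must reach is at y = +10 mm. Seen along its x axis the spacers start within 65 mm of its middle, 120 to 210 mm out along +y; the bench between is clear.
- spacer_a: white nylon spacer disc, 36 mm in diameter and 16 mm high, with a small dark centre mark on top, lying flat and loose on the bench in front of the stop rail; origin at the centre of its underside, z axis up. The one nearest the rail's -x end. (a larger stepped white flange and a steel collar lie nearby: they are not spacers)
- spacer_b: white nylon spacer disc, 36 mm in diameter and 16 mm high, with a small dark centre mark on top, lying flat and loose on the bench in front of the stop rail; origin at the centre of its underside, z axis up. The middle one. (a larger stepped white flange and a steel collar lie nearby: they are not spacers)
- spacer_c: white nylon spacer disc, 36 mm in diameter and 16 mm high, with a small dark centre mark on top, lying flat and loose on the bench in front of the stop rail; origin at the centre of its underside, z axis up. The one nearest the rail's +x end. (a larger stepped white flange and a steel collar lie nearby: they are not spacers)
Things that resemble listed ones, but are neither listed nor needed, are in the scene too. What is shaped like the spacer_a but green or purple is not meant.

How it is judged:
By the outcome, as a careful person would: the job done as asked, in the order asked, and still so for the second after the job is handed in, with the robot touching nothing.
It also fails if it takes over 35 s, if anything falls off the work surface, if the arm or the gripper's body presses on something with over 40 N, if the wrist force passes 120 N, or if a joint passes its speed limit or range.

ROBOT

A 7-joint arm with a two-finger parallel gripper is mounted at the origin on the work surface. World frame = base frame: x ahead of the robot, y to its left, z up, the work surface at z = 0. Lengths are in m, angles in rad, forces in N, time in s.
With the tool pointing down it reaches from about 0.4 to 0.85 m from the base axis. Payload 6.9 kg.
Tool frame: the origin (TCP) lies on the centre line of the jaws, within the pads' length; the fingertips stand 11 mm ahead of it and the grasp point (between the pads) lies 8 mm behind it; z points along the fingers, x is the direction in which the jaws open and shut, and the axes are right-handed (so a half turn about z gives the same grasp; the last joint's range is limited). The gripper opens to 85 mm and grips with 20 to 120 N. Pads are 22 mm wide; open, the fingers measure 114 mm over their backs; the gripper's body (76 mm by 85 mm) begins 54 mm behind the grasp point. The pads swing forward as they close: fully open they stand 13 mm farther back than shut.
Start: joints at [-1.103, 0.507, -0.238, 1.5, 0.126, 1.149, -0.155], TCP at [0.222, 0.584, 0.242] pointing down, gripper open.
Joint ranges: [-3.08, 3.08], [-0.24, 2.05], [-1.43, 1.35], [0, 2.5], [-1.52, 4.66], [0.17, 1.96], [-2.89, 2.89]. Speed limits (rad/s): [2.39, 2.39, 3.14, 3.14, 3.14, 3.14, 3.14].

INTERFACE

Orientations are given as a unit quaternion [w, x, y, z].
In Python, from bench import arm, eyes, job gives the robot as it stands. The module is installed in compiled form; this text tells all that it offers.
- The arm moves only by the tool move_arm, never from a script. Its arguments are lists of equal length, an entry for each row: "dp": the shift along the tool's x, y, z in m, a list of three; "rotation": the turn, a rotation vector about the tool's x, y, z in rad, a list of three. A call has 1 to 10 rows; each row is the pose to reach, as a shift and turn from the pose measured when the call began, along the tool's axes at that moment; what a row does not reach only later rows make up. A row lasts 1/12 s, in which the tool goes at most 41.7 mm and 7.16 degrees, less where a joint would pass 70% of its speed; a pose out of reach is approached as far as the arm can. A call with a gripper value outside its range is refused whole. "hand" is the opening, from 0 (shut) to 1 (fully open), set as the call begins (left out, the last holds). The fingers move at their own pace and stop on an object; "force" is the grip in N (left out, the last holds). Time passes only in rows, so rows that repeat a pose let the fingers close. It gives the time, the measured TCP pose, the force and the opening at its end, in the units of the state.
- arm.read_state(): the state, without advancing time (a new reading comes with each control period).
- eyes.snapshot(name): name is "scene" or "top" or "wrist"; returns a dict with "frame" (480x640x3 uint8, red, green, blue), "fx", "fy", "cx", "cy" (pixels), "dist_coeffs" ([k1, k2, p1, p2, k3] as OpenCV has them; the pictures are not rectified), "pose" (4x4, takes a point from camera to world coordinates). Camera axes: x right, y up, looking along -z (the intrinsics and any distortion apply to the point x, -y, -z); pixel columns grow to the right and rows downward; lengths in m; the calibration is good to about 2 mm. A picture is of the moment at which its call begins. There is no depth.
- job.hand_in(): hands the job in, once; it reports no verdict.
The state is a dict: "time_s": time; "joint_pos": joint angles; "joint_vel": joint speeds; "effort": joint torques, N m; "tcp_pos": TCP position; "tcp_rot": TCP orientation; "ft_force": force on the tool from outside, world axes, zero at the start; "ft_torque": the same for the moment, N m; "gripper_width": finger opening in m.
Only numpy, scipy, OpenCV 4.12 (cv2) and the standard library are available. Lean on these libraries where they do the work, as an engineer would, in place of code of your own. Each camera call takes 0.05 s, during which the arm holds its last target. There are 200 camera calls.

## Working session

There is one attempt and no reset: what is moved stays moved. The work goes in short steps, Python scripts to look and compute and a tool call to move; the robot and the scene stay as the last step left them, time stands still between calls to the robot, and variables do not carry over. Pictures are saved under pics/ and viewed, about 8 in all and at most 12, crops included, and the job is handed in when it is done.

Besides the shell and the picture viewer there is one more tool, called by a JSON object that holds its "op" and its "data". move_arm: Moves the arm, as the interface text tells. Its arguments: {"type":"object","properties":{"dp":{"type":"array"},"rotation":{"type":"array"},"hand":{"type":"number"},"force":{"type":"number"}},"required":["dp","rotation"]}

```bash
mkdir -p pics; cat > h.py <<'E'
import numpy as np, cv2
from bench import arm, eyes, job
from scipy.spatial.transform import Rotation as R
def snap(n,f=None):
    s=eyes.snapshot(n)
    if f: cv2.imwrite('pics/'+f,cv2.cvtColor(s['frame'],cv2.COLOR_RGB2BGR))
    return s
def K(s): return np.array([[s['fx'],0,s['cx']],[0,s['fy'],s['cy']],[0,0,1.]])
def ray(s,uv,z):
    p=cv2.undistortPoints(np.array(uv,float).reshape(-1,1,2),K(s),np.array(s['dist_coeffs'],float)).reshape(-1,2)
    T=np.array(s['pose']); d=np.c_[p[:,0],-p[:,1],-np.ones(len(p))]@T[:3,:3].T; o=T[:3,3]
    return o+d*((z-o[2])/d[:,2])[:,None]
E
python3 - <<'E'
from h import *
for n in('top','scene'):
    s=snap(n,n+'1.png'); print(n,np.round(s['pose'],3).tolist(),s['fx'],s['dist_coeffs'])
st=arm.read_state(); print(st['tcp_pos'],st['tcp_rot'],st['gripper_width'],st['time_s'])
E
```

```text
top [[0.024, 0.996, -0.088, 0.436], [-1.0, 0.024, 0.001, 0.027], [0.003, 0.088, 0.996, 0.913], [0.0, 0.0, 0.0, 1.0]] 524.8010286663845 [-0.07954873  0.          0.          0.          0.        ]
scene [[0.736, -0.417, 0.533, 1.05], [0.677, 0.453, -0.581, -0.57], [0.001, 0.788, 0.615, 0.664], [0.0, 0.0, 0.0, 1.0]] 561.1640438558138 [-0.00236227  0.          0.          0.          0.        ]
[0.22173021 0.58388708 0.24150673] [ 4.81462311e-04  8.23071709e-01  5.67936869e-01 -6.64694024e-04] 0.08576365022238161 0.1
```

View pics/top1.png

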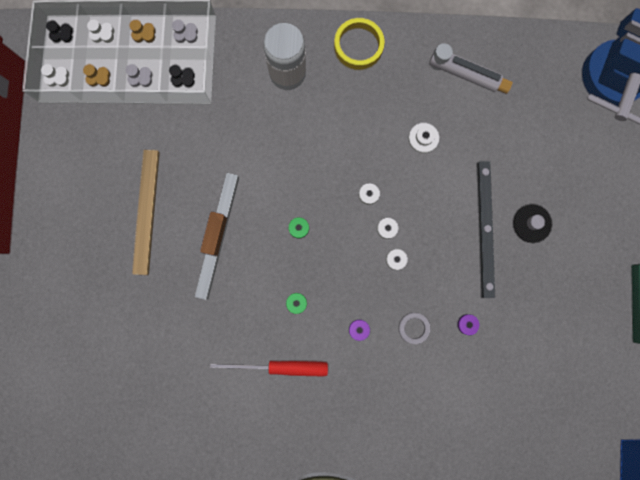

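View pics/scene1.png

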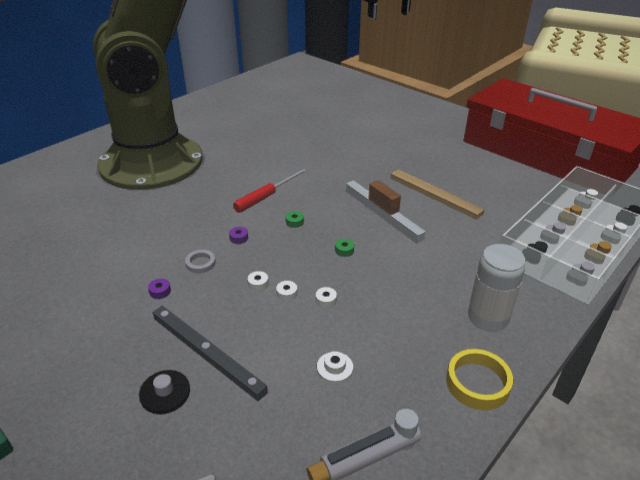

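Top view: the straightedge with brown grip is at about (217,236), and the plain slat (146,213) is rejected. The rail with three screws is at (487,230). The white spacers are at (369,193), (388,228) and (397,259). Rejected look-alikes: flange (424,137), collar (415,328), green discs (299,228) and (296,303), purple discs (360,330) and (469,325). The green disc at (299,228) lies between the straightedge and the spacers, so the straightedge must be carried over it.

```bash
cat > m.py <<'E'
from h import *
def comps(mask,lo,hi):
    n,l,st,c=cv2.connectedComponentsWithStats(mask.astype(np.uint8)); 
    return [(l==i,c[i],st[i]) for i in range(1,n) if lo<st[i][4]<hi]
def ax(s,m,z):
    # min-area rect centre & ends from mask -> world
    c,_=max([(q,cv2.contourArea(q)) for q in cv2.findContours(m.astype(np.uint8),0,2)[0]],key=lambda t:t[1])
    b=cv2.boxPoints(cv2.minAreaRect(c)); 
    if np.linalg.norm(b[0]-b[1])>np.linalg.norm(b[1]-b[2]): b=np.roll(b,1,0)
    e=np.array([(b[0]+b[1])/2,(b[2]+b[3])/2]); w=ray(s,e,z); d=w[1]-w[0]
    return w.mean(0),np.linalg.norm(d),np.degrees(np.arctan2(d[1],d[0]))%180
E
python3 - <<'E'
from m import *
for n in('top','scene'):
    s=snap(n); f=s['frame']; hsv=cv2.cvtColor(f,cv2.COLOR_RGB2HSV); h,S,v=[hsv[...,i].astype(int) for i in range(3)]
    print(n)
    for m,c,st in comps((S<25)&(v>190),60,900):
        y,x=np.nonzero(m); hull=cv2.convexHull(np.c_[x,y].astype(np.int32)); M=cv2.moments(hull); u=(M['m10']/M['m00'],M['m01']/M['m00'])
        print(' white',np.round(u,1),st[4],ray(s,u,.016 if n=='top' else .014)[0].round(4))
    for m,c,st in comps((h<15)&(S>100)&(v>50)&(v<150),200,2000): print(' brown',c.round(1),st[4],ax(s,m,.062))
    for m,c,st in comps((h>50)&(h<80)&(S>100),60,900): print(' green',c.round(1),ray(s,c,.016)[0].round(4))
    dk=(v<75)&(S<60)
    for m,c,st in comps(dk,400,4000): print(' dark',c.round(1),st[4],ax(s,m,.018))
    if n=='top':
        roi=np.zeros_like(v,bool); roi[165:305,190:245]=1
        m=roi&((v>125)|((h<15)&(S>100)))
        for m,c,st in comps(m,300,9000): print(' bar',c.round(1),st,ax(s,m,.022))
    big=cv2.resize(f[150:320,190:510] if n=='top' else f[165:400,140:450],None,fx=2.4,fy=2.4,interpolation=cv2.INTER_CUBIC); cv2.imwrite('pics/c_%s.png'%n,big[...,::-1])
E
```

```text
top
 white [108.2  36.5] 122 [0.8794 0.4122 0.016 ]
 white [151.3  36.5] 148 [0.8795 0.332  0.016 ]
 white [194.6  36.7] 148 [0.8796 0.2527 0.016 ]
 white [65.4 37. ] 84 [0.8789 0.4932 0.016 ]
 white [92.6 24.3] 95 [0.9035 0.4438 0.016 ]
 white [101.2  31.7] 207 [0.8888 0.4262 0.016 ]
 white [61.4 79.5] 109 [0.7969 0.4928 0.016 ]
 white [104.5  79.5] 129 [0.797  0.4122 0.016 ]
 white [148.6  79.9] 144 [0.7968 0.3313 0.016 ]
 white [192.1  80.3] 150 [0.7968 0.2525 0.016 ]
 white [46.5 69.1] 93 [0.817  0.5232 0.016 ]
 white [55.6 75.9] 216 [0.8039 0.5045 0.016 ]
 white [423.8 136.9] 513 [ 0.7028 -0.1609  0.016 ]
 white [369. 193.] 248 [ 0.6001 -0.0654  0.016 ]
 white [387.8 227.6] 247 [ 0.5406 -0.0987  0.016 ]
 white [396.9 258.9] 248 [ 0.4869 -0.115   0.016 ]
 brown [212.6 233.7] 638 (array([0.51913825, 0.19246493, 0.062     ]), np.float64(0.06787018543720065), np.float64(168.28040153717015))
 green [298.4 227.4] [0.5371 0.0553 0.016 ]
 green [296.1 303. ] [0.4078 0.0558 0.016 ]
 dark [59.2 31.5] 404 (array([0.88885451, 0.50558229, 0.018     ]), np.float64(0.04994460309559459), np.flo
[... 1461 characters left out ...]
70.82803821680918))
 dark [149.2 140.8] 555 (array([-0.07042043,  0.04108377,  0.018     ]), np.float64(0.18643637579638514), np.float64(40.744743339987586))
 dark [574.3 361.5] 2614 (array([0.97295555, 0.09259866, 0.018     ]), np.float64(0.5491144278131023), np.float64(89.25862384491884))
 dark [214.  361.4] 899 (array([ 0.5584514 , -0.28520739,  0.018     ]), np.float64(0.24010368525855777), np.float64(5.52090892535603))
 dark [164.5 393.2] 1470 (array([ 0.57220036, -0.36355383,  0.018     ]), np.float64(0.0678919461088387), np.float64(66.18567241247416))
 dark [357.5 447. ] 465 (array([ 0.822013  , -0.24276192,  0.018     ]), np.float64(0.0925839434760812), np.float64(68.91499714854447))
```

View pics/c_top.png

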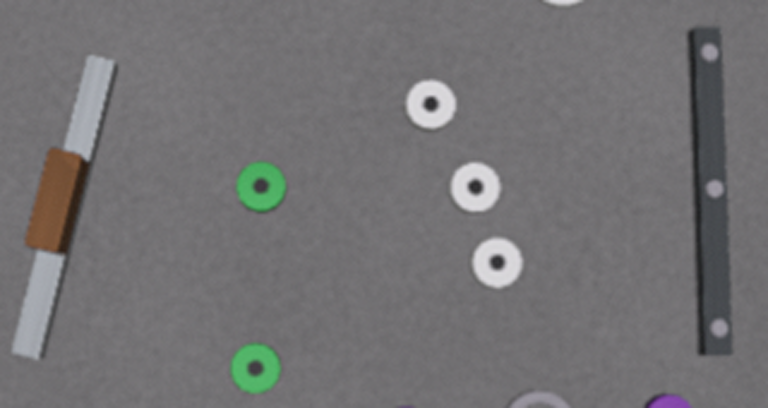

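The crop confirms the choice: the grey bar with brown grip runs from (100,60) to (28,350). The rail's three screws are at (709,52), (714,188) and (719,328). Next I refine the bar and rail axes.

```bash
python3 - <<'E'
from m import *
s=snap('top'); f=s['frame']; hsv=cv2.cvtColor(f,cv2.COLOR_RGB2HSV); h,S,v=[hsv[...,i].astype(int) for i in range(3)]
roi=np.zeros_like(v,bool); roi[165:305,190:245]=1
for m,c,st in comps(roi&(v>130)&(S<60),80,9000): print('bar half',c.round(1),st,ax(s,m,.022))
roi=np.zeros_like(v,bool); roi[155:305,477:498]=1
P=[]
for m,c,st in comps(roi&(v>110),8,60): P.append(ray(s,c,.019)[0]); print('screw',c.round(1),st[4],P[-1].round(4))
d=P[0]-P[-1]; print('rail ang',np.degrees(np.arctan2(d[1],d[0])))
print('rail edges', ray(s,[(190+705.5/2.4,150+28/2.4),(190+716/2.4,150+354/2.4)],.018).round(4))
st=arm.read_state(); print(R.from_quat(st['tcp_rot'],scalar_first=True).as_matrix().round(3))
w=eyes.snapshot('wrist'); T=np.eye(4); T[:3,:3]=R.from_quat(st['tcp_rot'],scalar_first=True).as_matrix(); T[:3,3]=st['tcp_pos']; print((np.linalg.inv(T)@w['pose']).round(3),w['fx'])
E
```

```text
bar half [226.5 193.5] [216 173  22  44 499] (array([0.59188038, 0.18097772, 0.022     ]), np.float64(0.07497231078213755), np.float64(168.0055489899365))
bar half [205.  276.6] [195 254  22  46 528] (array([0.44859536, 0.21176162, 0.022     ]), np.float64(0.07516196494205682), np.float64(168.11265230606244))
screw [485.2 171.3] 41 [ 0.6437 -0.2687  0.019 ]
screw [487.4 228. ] 43 [ 0.5438 -0.2717  0.019 ]
screw [489.3 286.2] 43 [ 0.4435 -0.2745  0.019 ]
rail ang 1.6843884371102684
rail edges [[ 0.6611 -0.267   0.018 ]
 [ 0.4241 -0.2733  0.018 ]]
[[ 0.355  0.935 -0.   ]
 [ 0.935 -0.355 -0.001]
 [-0.001 -0.    -1.   ]]
[[ 1.    -0.001  0.001 -0.001]
 [-0.    -0.953 -0.302 -0.078]
 [ 0.001  0.302 -0.953 -0.132]
 [ 0.     0.     0.     1.   ]] 392.973728687273
```

{"op": "move_arm", "data": {"dp": [[-0.02, 0.033, 0], [-0.041, 0.066, 0], [-0.061, 0.1, 0], [-0.082, 0.133, 0], [-0.103, 0.166, 0], [-0.123, 0.2, 0], [-0.144, 0.233, 0], [-0.164, 0.266, 0], [-0.185, 0.3, 0], [-0.205, 0.333, 0]], "rotation": [[0, 0, -0.03], [0, 0, -0.06], [0, 0, -0.09], [0, 0, -0.12], [0, 0, -0.152], [0, 0, -0.152], [0, 0, -0.152], [0, 0, -0.152], [0, 0, -0.152], [0, 0, -0.152]], "hand": 1}}

```text
time_s: 1.13
tcp_pos: [0.4613, 0.2724, 0.2423]
tcp_rot: [0.0, 0.778, 0.629, -0.0]
ft_force: [-0.1, 0.2, -0.1]
gripper_width: 0.0857
```

```bash
cat > t.py <<'E'
import sys
from m import *
def to(x,y,z,ang=None):
    """shift/turn in tool axes to world x,y,z with tool x axis at ang deg, tool z straight down"""
    st=arm.read_state(); q=R.from_quat(st['tcp_rot'],scalar_first=True); p=np.array(st['tcp_pos'])
    M=q.as_matrix(); a=np.degrees(np.arctan2(M[1,0],M[0,0])); ang=np.radians(a if ang is None else ang)
    X=np.array([np.cos(ang),np.sin(ang),0]); Z=np.array([0,0,-1.]); D=np.c_[X,np.cross(Z,X),Z]
    print('t',st['time_s'],'p',p.round(4),'ang',a.round(2),'F',np.round(st['ft_force'],1),'w',round(st['gripper_width'],4))
    print('dp',(M.T@(np.array([x,y,z])-p)).round(4),'rot',R.from_matrix(M.T@D).as_rotvec().round(4))
if __name__=='__main__': to(*map(float,sys.argv[1:]))
E
python3 t.py 0.520 0.1965 0.2 77.9
```

```text
t 1.1333 p [0.4613 0.2724 0.2423] ang 77.91 F [-0.1  0.2 -0.1] w 0.0857
dp [-0.0619  0.0732  0.0424] rot [0.0004 0.0005 0.0002]
```

{"op": "move_arm", "data": {"dp": [[-0.02, 0.024, 0.012], [-0.04, 0.048, 0.026], [-0.062, 0.073, 0.042], [-0.062, 0.073, 0.042], [-0.062, 0.073, 0.042]], "rotation": [[0, 0, 0], [0, 0, 0], [0, 0, 0], [0, 0, 0], [0, 0, 0]]}}

```text
time_s: 1.55
tcp_pos: [0.5203, 0.1939, 0.1992]
tcp_rot: [0.0, 0.779, 0.627, -0.001]
ft_force: [-0.1, 0.5, 0.5]
gripper_width: 0.0854
```

```bash
python3 - <<'E'
from t import *
s=snap('wrist','w1.png'); f=s['frame']; hsv=cv2.cvtColor(f,cv2.COLOR_RGB2HSV); h,S,v=[hsv[...,i].astype(int) for i in range(3)]
for m,c,st in comps((h<15)&(S>100)&(v>40)&(v<170),800,60000): print(' brown',c.round(1),st,ax(s,m,.062))
for m,c,st in comps((v>130)&(S<60),500,60000): print(' light',c.round(1),st,ax(s,m,.022))
to(.52,.1965,.037,77.9)
E
```

```text
brown [323.5 222.7] [ 307  174   34   98 3073] (array([0.51787679, 0.19576722, 0.062     ]), np.float64(0.07151916263274498), np.float64(167.8328013811103))
 light [323.  119.9] [ 310   70   27  102 2595] (array([0.44989489, 0.21027306, 0.022     ]), np.float64(0.0743993890292681), np.float64(167.79448129184877))
 light [323.3 302.4] [ 312  273   23   61 1355] (array([0.59908236, 0.17804319, 0.022     ]), np.float64(0.05820038043695257), np.float64(167.823208920292))
 light [ 18.7 300.5] [  1 284  36  34 826] (array([ 0.54004353, -0.09347519,  0.022     ]), np.float64(0.03418186123972827), np.float64(24.537964313593708))
 light [ 74.8 349.3] [ 58 334  35  32 758] (array([ 0.59817778, -0.06099021,  0.022     ]), np.float64(0.03373266178042527), np.float64(47.3218906359695))
 light [529.6 468.4] [512 455  35  25 556] (array([0.83715575, 0.35157797, 0.022     ]), np.float64(0.038288848066050735), np.float64(74.34945283159408))
t 1.6 p [0.5197 0.196  0.2   ] ang 77.82 F [-0.8  0.5  0.6] w 0.0856
dp [0.0007 0.0003 0.163 ] rot [-0.0007  0.0007 -0.0015]
```

View pics/w1.png

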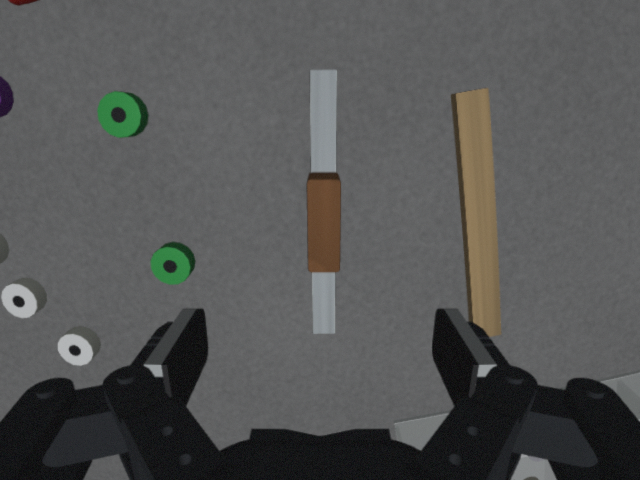

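The wrist view shows the grip at (323,223), centred between the jaws and aligned with them. It agrees with the top view to within 1 mm, so I descend.

{"op": "move_arm", "data": {"dp": [[0, 0, 0.025], [0, 0, 0.055], [0, 0, 0.085], [0, 0, 0.115], [0, 0, 0.14], [0, 0, 0.155], [0, 0, 0.162], [0, 0, 0.162]], "rotation": [[0, 0, 0], [0, 0, 0], [0, 0, 0], [0, 0, 0], [0, 0, 0], [0, 0, 0], [0, 0, 0], [0, 0, 0]]}}

```text
time_s: 2.27
tcp_pos: [0.5185, 0.1972, 0.0371]
tcp_rot: [-0.001, 0.777, 0.629, -0.001]
ft_force: [-0.3, -0.1, 0.4]
gripper_width: 0.0855
```

{"op": "move_arm", "data": {"dp": [[0, 0, 0], [0, 0, 0], [0, 0, 0], [0, 0, 0], [0, 0, 0], [0, 0, 0], [0, 0, 0], [0, 0, 0], [0, 0, 0], [0, 0, 0]], "rotation": [[0, 0, 0], [0, 0, 0], [0, 0, 0], [0, 0, 0], [0, 0, 0], [0, 0, 0], [0, 0, 0], [0, 0, 0], [0, 0, 0], [0, 0, 0]], "hand": 0, "force": 60}}

```text
time_s: 3.1
tcp_pos: [0.5189, 0.1973, 0.0379]
tcp_rot: [-0.0, 0.778, 0.629, -0.001]
ft_force: [-1.1, -0.0, 6.0]
gripper_width: 0.0234
```

```bash
python3 t.py 0.545 0.196 0.1 91.7
```

```text
t 3.1 p [0.5189 0.1973 0.0379] ang 77.93 F [-1.1 -0.   6. ] w 0.0234
dp [ 0.0042  0.0257 -0.0621] rot [-0.0016  0.0003 -0.2404]
```

{"op": "move_arm", "data": {"dp": [[0, 0, -0.012], [0, 0, -0.03], [0, 0, -0.05], [0, 0, -0.062], [0.001, 0.004, -0.062], [0.002, 0.008, -0.062], [0.003, 0.012, -0.062], [0.004, 0.016, -0.062], [0.004, 0.016, -0.062], [0.004, 0.016, -0.062]], "rotation": [[0, 0, 0], [0, 0, 0], [0, 0, 0], [0, 0, -0.04], [0, 0, -0.09], [0, 0, -0.14], [0, 0, -0.19], [0, 0, -0.24], [0, 0, -0.24], [0, 0, -0.24]]}}

```text
time_s: 3.93
tcp_pos: [0.5352, 0.1975, 0.0996]
tcp_rot: [-0.001, 0.697, 0.717, -0.001]
ft_force: [-0.1, -0.1, -3.2]
gripper_width: 0.0234
```

```bash
python3 t.py 0.536 0.0 0.1 91.7
```

```text
t 3.9333 p [0.5352 0.1975 0.0996] ang 91.57 F [-0.1 -0.1 -3.2] w 0.0234
dp [-0.1975 -0.0046 -0.0003] rot [-0.0025  0.0002 -0.0023]
```

Lifted: the force reads −3.2 N, which matches 0.3 kg. Next is the carry over the green disc.

{"op": "move_arm", "data": {"dp": [[-0.02, 0, 0], [-0.045, -0.001, 0], [-0.07, -0.002, 0], [-0.095, -0.002, 0], [-0.12, -0.003, 0], [-0.145, -0.004, 0], [-0.17, -0.004, 0], [-0.188, -0.004, 0], [-0.197, -0.004, 0], [-0.197, -0.004, 0]], "rotation": [[0, 0, 0], [0, 0, 0], [0, 0, 0], [0, 0, 0], [-0.002, 0, -0.002], [-0.002, 0, -0.002], [-0.002, 0, -0.002], [-0.002, 0, -0.002], [-0.002, 0, -0.002], [-0.002, 0, -0.002]]}}

```text
time_s: 4.77
tcp_pos: [0.5362, -0.0021, 0.0995]
tcp_rot: [0.0, 0.698, 0.716, -0.001]
ft_force: [0.4, -0.7, -2.7]
gripper_width: 0.0235
```

```bash
python3 - <<'E'
from t import *
s=snap('wrist'); f=s['frame']; cv2.imwrite('pics/w2.png',f[...,::-1])
snap('scene','s2.png')
hsv=cv2.cvtColor(f,cv2.COLOR_RGB2HSV); h,S,v=[hsv[...,i].astype(int) for i in range(3)]
for m,c,st in comps((v>130)&(S<60),500,60000): print(' light',c.round(1),st[4],ax(s,m,.016),ax(s,m,.084))
to(.536,.0,.039,91.7)
E
```

```text
light [319.3 127.3] 11247 (array([ 0.46968555, -0.00503439,  0.016     ]), np.float64(0.10984491360497667), np.float64(1.3968028102037098)) (array([ 0.46612824, -0.00480564,  0.084     ]), np.float64(0.07520557805460494), np.float64(1.3968028102037107))
 light [119.9 166. ] 2701 (array([ 0.48762371, -0.11489521,  0.016     ]), np.float64(0.0348173482192965), np.float64(43.01856703185974)) (array([ 0.47840965, -0.08002211,  0.084     ]), np.float64(0.023837779221868603), np.float64(43.01856703185968))
 light [157.6 257.7] 2255 (array([ 0.54115044, -0.09866044,  0.016     ]), np.float64(0.03497736818998513), np.float64(62.492891733016904)) (array([ 0.51505684, -0.06890694,  0.084     ]), np.float64(0.023947337270584408), np.float64(62.492891733016855))
 light [214.9 339.2] 1133 (array([ 0.59629636, -0.06803307,  0.016     ]), np.float64(0.031204883022214896), np.float64(143.35207777675987)) (array([ 0.55281263, -0.04793784,  0.084     ]), np.float64(0.021364496441332467), np.float64(143.35207777675978))
t 4.8667 p [0.5364 0.0016 0.0997] ang 91.66 F [-1.4  0.4 -2.4] w 0.0236
dp [-0.0016 -0.0005  0.0607] rot [-0.0005 -0.0007 -0.0007]
```

View pics/w2.png

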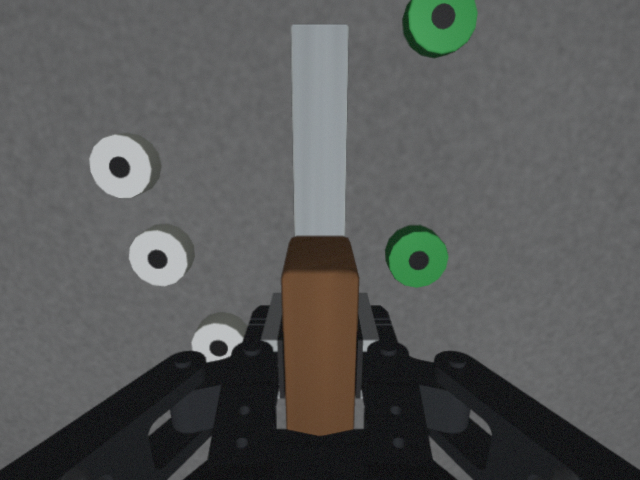

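View pics/s2.png

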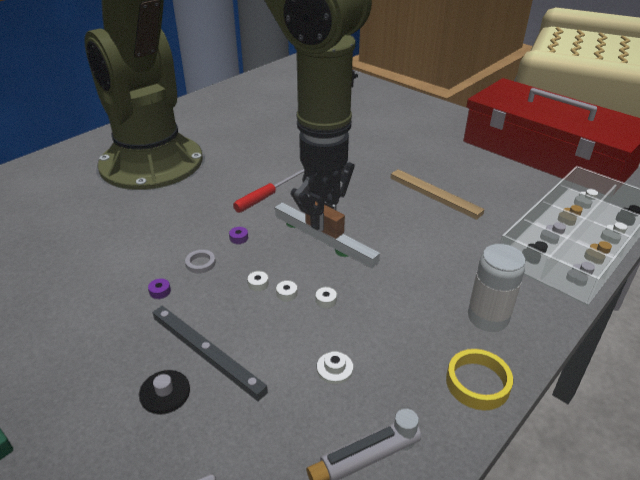

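The wrist view shows the bar held level at (320,130). The white spacers at (120,166), (158,258) and (215,340) are clear on one side, and the green discs on the other. The scene view shows the bar lifted and clear. I lower it to about 1 mm above the bench.

{"op": "move_arm", "data": {"dp": [[0, 0, 0.015], [0, 0, 0.03], [0, 0, 0.045], [-0.001, 0, 0.055], [-0.001, 0, 0.06], [-0.001, 0, 0.0605], [-0.001, 0, 0.0605]], "rotation": [[0, 0, 0], [0, 0, 0], [0, 0, 0], [0, 0, 0], [0, 0, 0], [0, 0, 0], [0, 0, 0]]}}

```text
time_s: 5.45
tcp_pos: [0.5366, 0.0014, 0.0393]
tcp_rot: [-0.001, 0.696, 0.718, 0.0]
ft_force: [0.2, 0.2, -2.6]
gripper_width: 0.0234
```

```bash
python3 t.py 0.542 -0.2156 0.039 91.7
```

```text
t 5.45 p [0.5366 0.0014 0.0393] ang 91.71 F [ 0.2  0.2 -2.6] w 0.0234
dp [-2.171e-01 -1.100e-03  1.000e-04] rot [-0.0004 -0.0011  0.0002]
```

{"op": "move_arm", "data": {"dp": [[-0.008, 0, 0], [-0.02, 0, 0], [-0.032, 0, 0], [-0.044, 0, 0], [-0.055, 0, 0], [-0.066, 0, 0], [-0.077, 0, 0], [-0.088, 0, 0], [-0.099, 0, 0], [-0.11, -0.001, 0]], "rotation": [[0, 0, 0], [0, 0, 0], [0, 0, 0], [0, 0, 0], [0, 0, 0], [0, 0, 0], [0, 0, 0], [0, 0, 0], [0, 0, 0], [0, 0, 0]]}}

```text
time_s: 6.28
tcp_pos: [0.5391, -0.1097, 0.0392]
tcp_rot: [-0.0, 0.697, 0.718, 0.0]
ft_force: [0.1, 0.3, -3.8]
gripper_width: 0.0232
```

```bash
python3 t.py 0.542 -0.2156 0.039 91.7
```

```text
t 6.2833 p [ 0.5391 -0.1097  0.0392] ang 91.7 F [ 0.1  0.3 -3.8] w 0.0232
dp [-1.06e-01 -2.00e-04  1.00e-04] rot [-0.0002 -0.0011  0.0001]
```

{"op": "move_arm", "data": {"dp": [[-0.01, 0, 0], [-0.02, 0, 0], [-0.03, 0, 0], [-0.04, 0, 0], [-0.05, 0, 0], [-0.06, 0, 0], [-0.07, 0, 0], [-0.08, 0, 0], [-0.09, 0, 0], [-0.098, 0, 0]], "rotation": [[0, 0, 0], [0, 0, 0], [0, 0, 0], [0, 0, 0], [0, 0, 0], [0, 0, 0], [0, 0, 0], [0, 0, 0], [0, 0, 0], [0, 0, 0]]}}

```text
time_s: 7.12
tcp_pos: [0.5419, -0.2091, 0.039]
tcp_rot: [-0.0, 0.697, 0.717, 0.0]
ft_force: [0.2, -0.0, -2.2]
gripper_width: 0.0231
```

```bash
python3 - <<'E'
from t import *
to(.542,-.2156,.039,91.7)
s=snap('wrist','w3.png')
E
```

```text
t 7.1167 p [ 0.5419 -0.2091  0.039 ] ang 91.67 F [ 0.2 -0.  -2.2] w 0.0231
dp [-0.0065 -0.0001  0.    ] rot [-0.0003 -0.0008 -0.0005]
```

View pics/w3.png

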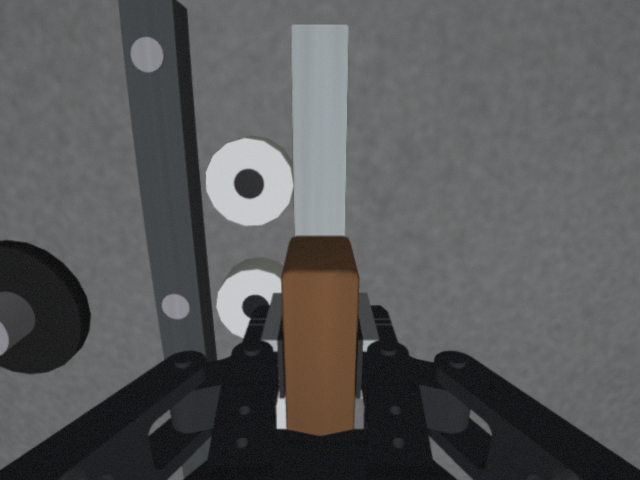

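The wrist view shows spacer a at (249,182) against the bar with a gap of about 7 mm to the rail. The middle spacer is at (255,300). I check rail and bar angles by ray casting.

```bash
python3 - <<'E'
from t import *
s=snap('wrist')
P=ray(s,[(146.5,54.5),(175.5,307)],.019); d=P[1]-P[0]; print('screws',P.round(4),np.degrees(np.arctan2(d[1],d[0])))
h=.023; B=ray(s,[(292,26),(295,235),(348,26),(344.5,235)],h); print('bar edges',B.round(4)); 
for a,b in((0,1),(2,3)): e=B[b]-B[a]; print(np.degrees(np.arctan2(e[1],e[0])))
print('spacer a',ray(s,[(249.5,182)],.016))
n=np.array([-.029,.9996]); print('bar front to rail centre-line', [(b[:2]-P[0][:2])@n for b in B[:2]],'back',[(b[:2]-P[0][:2])@n for b in B[2:]])
E
```

```text
screws [[ 0.4439 -0.2774  0.019 ]
 [ 0.5452 -0.2745  0.019 ]] 1.6517959108483542
bar edges [[ 0.4346 -0.2243  0.023 ]
 [ 0.5097 -0.2224  0.023 ]
 [ 0.4341 -0.205   0.023 ]
 [ 0.5092 -0.2029  0.023 ]]
1.4128105797586794
1.6290188554928744
spacer a [[ 0.49037456 -0.24113255  0.016     ]]
bar front to rail centre-line [np.float64(0.05335666773371309), np.float64(0.05303016459481383)] back [np.float64(0.07259123993272752), np.float64(0.07254829162507162)]
```

Angles agree: rail 1.65°, bar about 1.5°. About 7 mm remains. I finish slowly and watch the force.

{"op": "move_arm", "data": {"dp": [[-0.002, 0, 0], [-0.0035, 0, 0], [-0.005, 0, 0], [-0.006, 0, 0], [-0.0065, 0, 0], [-0.007, 0, 0]], "rotation": [[0, 0, 0], [0, 0, 0], [0, 0, 0], [0, 0, 0], [0, 0, 0], [0, 0, 0]]}}

```text
time_s: 7.72
tcp_pos: [0.5419, -0.2153, 0.039]
tcp_rot: [-0.001, 0.697, 0.717, 0.0]
ft_force: [-0.6, 5.5, -1.4]
gripper_width: 0.0235
```

{"op": "move_arm", "data": {"dp": [[-0.0005, 0, 0], [-0.001, 0, 0], [-0.001, 0, 0]], "rotation": [[0, 0, 0], [0, 0, 0], [0, 0, 0]]}}

```text
time_s: 7.97
tcp_pos: [0.542, -0.2152, 0.0389]
tcp_rot: [-0.001, 0.697, 0.717, 0.001]
ft_force: [-0.4, 4.7, -1.6]
gripper_width: 0.0233
```

```bash
python3 t.py 0.542 -0.2166 0.038 91.7
```

```text
t 7.9667 p [ 0.542  -0.2152  0.0389] ang 91.69 F [-0.4  4.7 -1.6] w 0.0233
dp [-0.0014 -0.0001  0.0009] rot [-0.0008 -0.0028 -0.0002]
```

Contact at about 5 N. I press a little more so all three seat, then back off the pressure and lower.

{"op": "move_arm", "data": {"dp": [[-0.001, 0, 0], [-0.002, 0, 0], [-0.003, 0, 0], [-0.003, 0, 0]], "rotation": [[0, 0, 0], [0, 0, 0], [0, 0, 0], [0, 0, 0]]}}

```text
time_s: 8.3
tcp_pos: [0.5421, -0.2155, 0.0389]
tcp_rot: [-0.003, 0.696, 0.718, 0.002]
ft_force: [-0.6, 8.9, 0.5]
gripper_width: 0.0235
```

```bash
python3 - <<'E'
from t import *
to(.542,-.2156,.038,91.7)
s=snap('wrist')
P=ray(s,[(0,0)],0)
a=s['frame'][:480,100:360]; b=snap('scene')['frame'][250:420,130:330]
a=cv2.resize(a,(325,600)); b=cv2.resize(b,(470,400),interpolation=cv2.INTER_CUBIC)
o=np.zeros((600,795,3),np.uint8); o[:,:325]=a; o[:400,325:]=b; cv2.imwrite('pics/w4.png',o[...,::-1])
E
```

```text
t 8.3 p [ 0.5421 -0.2155  0.0389] ang 91.78 F [-0.6  8.9  0.5] w 0.0235
dp [-0.0001 -0.0001  0.0009] rot [-0.0014 -0.0061  0.0014]
```

View pics/w4.png

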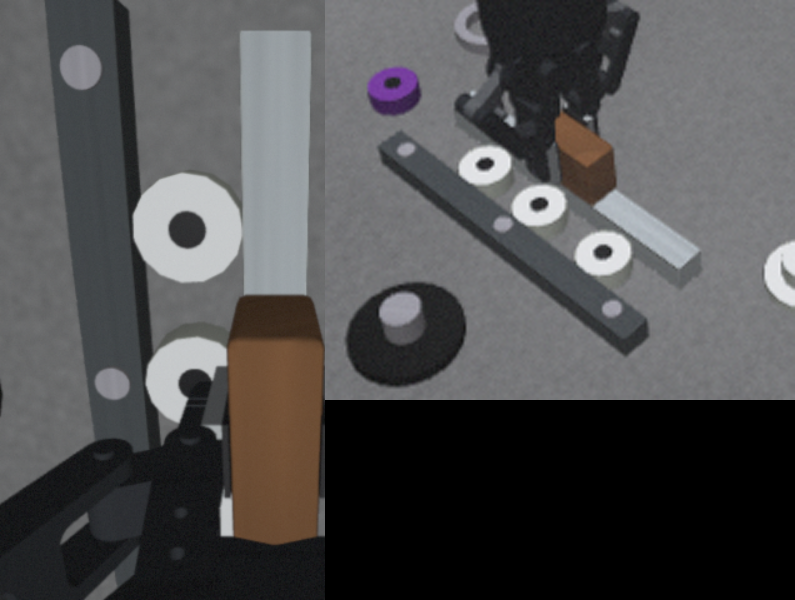

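Left: spacer a fits between rail and bar with no visible gap. Right: all three spacers sit between rail and bar. I lower the bar about 1 mm to the bench and release.

{"op": "move_arm", "data": {"dp": [[0, 0, 0.0005], [0, 0, 0.001], [0, 0, 0.0015], [0, 0, 0.0015]], "rotation": [[0, 0, 0], [0, 0, 0], [0, 0, 0], [0, 0, 0]]}}

```text
time_s: 8.73
tcp_pos: [0.5422, -0.2153, 0.038]
tcp_rot: [-0.002, 0.696, 0.718, 0.002]
ft_force: [-1.5, 4.4, 4.6]
gripper_width: 0.0232
```

```bash
python3 t.py 0.542 -0.2156 0.038 91.7
```

```text
t 8.7333 p [ 0.5422 -0.2153  0.038 ] ang 91.77 F [-1.5  4.4  4.6] w 0.0232
dp [-0.0003 -0.0003 -0.    ] rot [-0.0009 -0.0059  0.0012]
```

On the bench now: force +4.6 N at TCP z = 0.038, the same height as at grasp. Releasing.

{"op": "move_arm", "data": {"dp": [[0, 0, 0], [0, 0, 0], [0, 0, 0], [0, 0, 0], [0, 0, 0], [0, 0, 0], [0, 0, 0]], "rotation": [[0, 0, 0], [0, 0, 0], [0, 0, 0], [0, 0, 0], [0, 0, 0], [0, 0, 0], [0, 0, 0]], "hand": 0.7}}

```text
time_s: 9.32
tcp_pos: [0.5422, -0.2155, 0.0379]
tcp_rot: [-0.002, 0.696, 0.718, 0.002]
ft_force: [0.2, 0.1, -0.3]
gripper_width: 0.0599
```

{"op": "move_arm", "data": {"dp": [[0, 0, -0.01], [0, 0, -0.03], [0, 0, -0.055], [0, 0, -0.085], [0, 0, -0.115], [0, 0, -0.145], [0, 0, -0.17], [0, 0, -0.18], [0, 0, -0.18]], "rotation": [[0, 0, 0], [0, 0, 0], [0, 0, 0], [0, 0, 0], [0, 0, 0], [0, 0, 0], [0, 0, 0], [0, 0, 0], [0, 0, 0]]}}

```text
time_s: 10.07
tcp_pos: [0.5437, -0.2168, 0.2211]
tcp_rot: [0.0, 0.696, 0.718, 0.003]
ft_force: [0.2, -0.1, -0.6]
gripper_width: 0.0597
```

```bash
python3 - <<'E'
from t import *
to(.542,-.2156,.2,91.7)
s=snap('wrist'); f=s['frame']; hsv=cv2.cvtColor(f,cv2.COLOR_RGB2HSV); h,S,v=[hsv[...,i].astype(int) for i in range(3)]
n=np.array([-.0294,.9996])
for m,c,st in comps((v>170)&(S<25),200,60000): 
    y,x=np.nonzero(m); (u,r)=cv2.minEnclosingCircle(np.c_[x,y].astype(np.float32)); p=ray(s,u,.016)[0]; print('white',np.round(u,1),st[4],p.round(4),'from rail line',((p[:2]-[.5436,-.2716])@n).round(4))
b=snap('scene')['frame'][230:420,130:330]
o=np.zeros((480,800,3),np.uint8); o[:,:400]=f[:,120:520]; o[:380,400:]=cv2.resize(b,None,fx=2,fy=2,interpolation=cv2.INTER_CUBIC); cv2.imwrite('pics/w5.png',o[...,::-1])
E
```

```text
t 10.0667 p [ 0.5437 -0.2168  0.2211] ang 91.75 F [ 0.2 -0.1 -0.6] w 0.0597
dp [ 0.0012 -0.0017  0.0211] rot [ 0.0041 -0.0036  0.0009]
white [287.6 143.7] 1154 [ 0.4911 -0.2457  0.016 ] from rail line 0.0275
white [289.  206.5] 948 [ 0.5451 -0.244   0.016 ] from rail line 0.0276
white [290.4 270. ] 868 [ 0.6052 -0.2423  0.016 ] from rail line 0.0275
white [367.  358.9] 1296 [ 0.6997 -0.1646  0.016 ] from rail line 0.1024
```

View pics/w5.png

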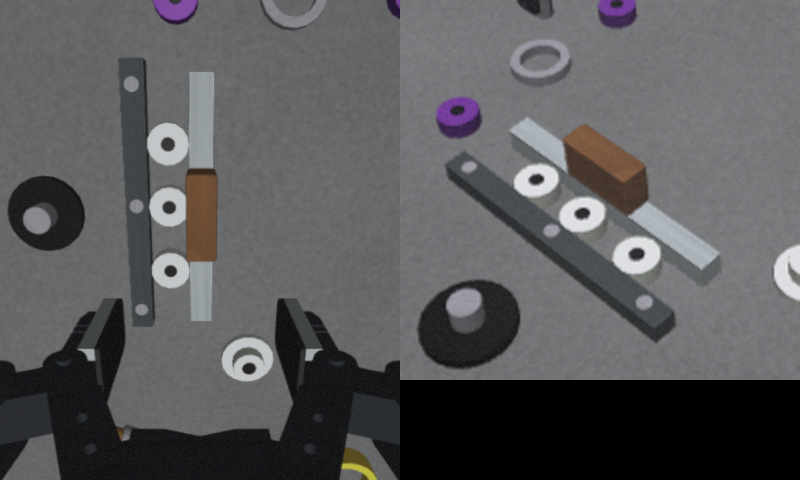

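All three spacers lie in a line against the rail, 27.5 mm from its centre line (28 mm nominal). The straightedge stands grip up and the arm is clear.

```bash
python3 -c "from bench import job; print(job.hand_in())"
```

```text
the job is handed in; nothing more can be done
None
```

The job is done and handed in, at about 10 s on the robot's clock. I gripped the straightedge by its wooden grip, carried it over the green disc and set it down in front of the spacers. I then pushed the three white spacers against the rail in one forward push, with one stop about 7 mm short to check alignment. The highest contact force I read was about 9 N. I then lowered the bar to the bench, let go and lifted clear.

- **Spacers:** the last check put their centres 27.5, 27.6 and 27.5 mm from the rail's centre line. Full contact would be 28 mm, so the difference is within the 2 mm calibration.
- **Straightedge:** it stands on its long bar, grip up, with the wrist force near zero after release.
- **Gripper:** I saw no contact between the gripper and the spacers. The fingertips should have stayed about 10 mm above them.
- **Disagreement:** the first scene-camera positions differed from the top camera by 5–10 mm, probably because its oblique view also catches the sides of things. I used the top and wrist views, which agreed with each other to 1 to 3 mm, except spacer c (about 5 mm), which was partly hidden in the wrist view.

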